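# Stack and latch the upper parts tote

## Task

Stack the loose parts tote with the carrying bar on the tote that is screwed to the bench, keeping the block that lies in it inside: hold it tilted with its front raised so that its two rear tongues slide under the hooks at the rear corners, let the front down over the corner nibs, and press the front edge down until the spring latch snaps over its catch. Press no harder than the latch needs, and leave the tote flat, latched and let go.

Things in the scene. Friction and masses are not known exactly. Their poses are not given: they have to be found in the camera images.
- lower_tote: Grey open tote fixed to the bench, 130 (x) x 110 (y) x 40 mm high without fittings. Origin: centre of its underside, on the bench; +x to its two hooks (rear), -x to its latch (front, roughly towards the robot). The upper tote rests on its rim, origin 40 mm straight above this one, same heading. Front-corner nibs: x -58 to -46, |y| 37 to 49, tops z 49 mm, tapered.
- hooks (a point): Midway between the lower front edges of the lower tote's two hook lips: 70 mm behind (+x) its origin, 49 mm up; axes as the lower tote's. Hooks span |y| 25 to 58 mm at both rear corners: lip 16 mm deep, 5 thick; level ledge 9 mm below its underside, from 18 mm before the lip edge; rear stop face 8.5 mm behind the lip edge; side cheeks at |y| = 53 mm.
- nose (a point): Tip of the latch's nose when shut (fixed point): 67.5 mm in front (-x) of the lower tote's origin, 54.5 mm up; axes as the lower tote's. The pawl's ramp rises from here 13.5 mm while it recedes 9 mm towards -x; top of the pawl 68 mm above the bench. The hooking underside is at 53 mm.
- latch (a joint): Spring latch at the lower tote's front, a steel pawl 20 mm wide sliding outwards: 0 = shut, 0.010 m = fully out. Spring 2 N at 0, plus 0.8 N per mm. The catch pressed down on its ramp drives it out 4 to 7 mm (7 to 13 N on the thumb pad), then yields, and it snaps back to 0 over the catch. The tote's weight alone does not do it: the tote rests on the ramp, tilted about 0.1 rad.
- bar (a point): Centre of the carrying bar of the loose upper tote (0.2 to 0.33 kg, 130 x 110 mm, walls 45 mm high). Bar along the tote's y, 18 mm wide (x), 16 high, 110 long, 13 mm clear above the walls. Tote's origin: centre of its underside, 66 mm below this point. +x to its two rear tongues, -x to thumb pad and catch. Walls reach 12 mm below its floor as a skirt round the nibs, 2 to 3 mm play.
- tail (a point): Middle of the line through the lower rear edges of the upper tote's two tongues: 77 mm behind (+x) its origin, at underside height; axes as the tote's. Tongues: 5 mm thick, level with the underside, 12 mm out from the rear wall, |y| 29 to 50 mm. Seated, this point lies at x = 77, y = 0, z = 40 mm of the lower tote, with 1.5 to 3 mm play. Tilted 0.2 to 0.3 rad, tongues pass under the lips and the catch over the latch.
- thumb_pad (a point): Centre of the top face of the upper tote's ribbed thumb pad, 20 (x) x 34 (y) mm, on its front rim: 64 mm in front (-x) of its origin, 45 mm above its underside; axes as the tote's. Press here. Seated it is 85 mm above the bench. Below it the catch: tip 74 mm in front of the origin, 8 to 12 mm above the underside, 24 mm wide.
- block_mid (a point): Centre of the loose dark printed block, 28 x 62 x 20 mm, that lies on the floor of the upper tote (15 mm above the tote's underside) and stays in it.
Mind the look-alikes: they are no part of the job. Leave any brown look-alike of the part that bears block_mid alone.

How it is judged (in metres and radians):
On the way, in this order (a step that is already met when the one before it is completed fails the run):
1. the rear tongues are under the hooks with the front of the tote still raised (x of tail in the frame of lower_tote above 0.0725 m and z of tail in the frame of lower_tote between 0.036 and 0.047 m and angle between bar's own z axis and vertical above 0.04 rad).
2. the latch is driven out by the catch (value of joint latch above 0.0025 m).
At the end, for the whole second after the job is handed in: Upper tote seated on the lower: tongues under the hooks, within 4.5 mm of its centred place, thumb pad 82 to 87.5 mm above the bench, tilt under 0.035 rad; latch back under 1.5 mm over the catch; block inside the upper tote; all at rest (x of tail in the frame of lower_tote between 0.0725 and 0.0815 m and y of tail in the frame of lower_tote between -0.0045 and 0.0045 m and z of tail in the frame of lower_tote between 0.037 and 0.0425 m and x of thumb_pad in the frame of lower_tote between -0.069 and -0.0595 m and y of thumb_pad in the frame of lower_tote between -0.0045 and 0.0045 m and z of thumb_pad in the frame of lower_tote between 0.082 and 0.0875 m and angle between bar's own z axis and vertical below 0.035 rad and value of joint latch below 0.0015 m and x of block_mid in the frame of bar between -0.061 and 0.061 m and y of block_mid in the frame of bar between -0.051 and 0.051 m and z of block_mid in the frame of bar between -0.058 and -0.015 m and linear speed of upper_tote below 0.01 m/s); the robot touches nothing.
It fails at once if the totes are forced together with more than 60 N (contact force between upper_tote and lower_tote above 60 N).
It fails at once if the block falls out of the upper tote (distance between block_mid and bar above 0.11 m).
It also fails if it takes over 64 s, if anything falls off the work surface, if the arm or the gripper's body presses on something with over 40 N, if the wrist force passes 120 N, or if a joint passes its speed limit or range.

## Robot

A 6-joint arm with a two-finger parallel gripper is mounted at the origin on a cart in front of the work surface, level with it; the furniture and walls round the work are solid. World frame = base frame: x ahead of the robot, y to its left, z up, the work surface at z = 0. Lengths are in m, angles in degrees, forces in N, time in s.
With the tool pointing down it reaches from about 0.375 to 0.9 m from the base axis. Payload 3.1 kg.
Tool frame: the origin (TCP) lies on the centre line of the jaws, within the pads' length; the fingertips stand 14 mm ahead of it and the grasp point (between the pads) lies 5 mm behind it (bot.tips_ahead is the distance from the TCP to the fingertips, in m); z points along the fingers, y is the line along which they close (so a half turn about z gives the same grasp; the last joint's range is limited). The gripper opens to 87 mm and grips with 3 to 60 N. Pads are 19 mm wide; open, the fingers measure 117 mm over their backs; the gripper's body (75 mm by 190 mm) begins 51 mm behind the grasp point.
Start: joints at [64.658, 30.224, 82.088, -0, 67.689, -10.227], TCP at [0.163, 0.603, 0.205] pointing down, gripper open.
Joint ranges: [-176.69, 176.69], [-43.24, 126.21], [12.49, 139.97], [-82, 262], [0, 151.66], [-163.58, 163.58]. Speed limits (degrees/s): [159.86, 159.86, 180, 180, 180, 180].

## Interface

Orientations are given as a 3x3 rotation matrix whose columns are the frame's x, y, z axes.
In Python, from rig import bot gives the robot as it stands.
- The arm moves only by the tool play_rows, never from a script. Its argument "moves" is a list that holds one entry, the list of rows, each a list of 6 numbers: the shift along the tool's x, y, z in mm, then the turn, a rotation vector about the tool's x, y, z in rad. A call has 1 to 5 rows; each row shifts and turns the commanded pose from where the row before left it, along the tool's axes as they then stand; what a row does not reach is not made up. A row lasts 1/10 s, in which the tool goes at most 50 mm and 8.59 degrees, less where a joint would pass 70% of its speed; a pose out of reach is approached as far as the arm can. A call with a gripper value outside its range is refused whole. "fingers" is the opening, from -1 (shut) to 1 (fully open), set as the call begins (left out, the last holds). The fingers move at their own pace and stop on an object; the grip force is fixed at half the most. Time passes only in rows, so rows that do not move let the fingers close. It gives the time, the measured TCP pose, the force, the opening and the grip force at its end, in the units of the state.
- bot.read_state(): the state, without advancing time (a new reading comes with each control period).
- bot.capture(name): name is "scene" or "top" or "wrist"; returns a dict with "image" (480x640x3 uint8, blue, green, red), "fx", "fy", "cx", "cy" (pixels), "distortion" ([k1, k2, p1, p2, k3] as OpenCV has them; the pictures are not rectified), "R" (3x3) and "t" (3): a world point X has camera coordinates R X + t. Camera axes: x right, y down, z forward; pixel columns grow to the right and rows downward; lengths in m; the calibration is good to about 2 mm. A picture is of the moment at which its call begins. There is no depth.
- bot.hand_in(): hands the job in; it is judged then, once.
Trained networks look in a picture, given as the dict that the camera call returned (one of the last four; its "shot" number tells which), for a name from the list of things; names that differ only in an ending like _2 or _b are one class to them, and where a whole thing is asked for, a point or a joint stands for the part that bears it (a point fixed in the world has none). Each returns a list of dicts, best first, with "confidence" (0 to 1); they miss things now and then, are a little off and sometimes report something else, mostly with a low value. They report only what shows in the picture. A call takes as long as a camera call. They do not tell look-alikes from the thing itself.
- bot.search_frame(picture, query): "centre" ([column, row] in pixels, amid what is visible of it).
- bot.silhouettes(picture, query): "pixels" (480x640 bool, what is visible of it) and "centre" ([column, row] in pixels, amid what is visible of it).
- bot.pinpoint(picture, query): "centre" ([column, row] in pixels: a listed point, or the origin of a listed thing).
The state is a dict: "time_s": time; "joint_positions": joint angles; "qvel": joint speeds; "tau": joint torques, N m; "position": TCP position; "tcp_rot": TCP orientation; "force": force on the tool from outside, world axes, zero at the start; "moment": the same for the moment, N m; "opening": opening from 0.0 (shut) to 1.0 (fully open); "grasp_force": force on a finger pad.
Only numpy, scipy, OpenCV 4.12 (cv2) and the standard library are available. Lean on these libraries where they do the work, as an engineer would, in place of code of your own. Each camera call takes 0.05 s, during which the arm holds its last target. There are 200 camera calls.

## Working session

There is one attempt and no reset: what is moved stays moved. The work goes in short steps, Python scripts to look and compute and a tool call to move; the robot and the scene stay as the last step left them, time stands still between calls to the robot, and variables do not carry over. Pictures are saved under pics/ and viewed, at most 10 in all, crops included, and the job is handed in when it is done.

Besides the shell and the picture viewer there is one more tool, called after "Call:" by a JSON object that holds its "fn" and its "kwargs", one argument or row to a line. play_rows: Moves the arm, as the interface text tells. Its arguments: {"type":"object","properties":{"moves":{"type":"array","items":{"type":"array","items":{"type":"array","items":{"type":"number"}}}},"fingers":{"type":"number"}},"required":["moves"]}

```bash
mkdir -p pics; ls; cat > h.py <<'E'
import numpy as np, cv2
from rig import bot
def K(c): return np.array([[c['fx'],0,c['cx']],[0,c['fy'],c['cy']],[0,0,1.]])
def ray(c,p):
    u=cv2.undistortPoints(np.array([[p]],float),K(c),np.array(c['distortion'],float))[0,0]
    R=np.array(c['R']);t=np.array(c['t']); return -R.T@t, R.T@np.array([u[0],u[1],1])
def atz(c,p,z):
    o,d=ray(c,p); return o+d*(z-o[2])/d[2]
def proj(c,X):
    r,_=cv2.Rodrigues(np.array(c['R'],float))
    return cv2.projectPoints(np.array(X,float).reshape(-1,1,3),r,np.array(c['t'],float),K(c),np.array(c['distortion'],float))[0][:,0]
E
python3 - <<'E'
from h import *
np.set_printoptions(precision=4,suppress=True)
Z=dict(bar=None,lower_tote=0,hooks=.049,nose=.0545,tail=None,thumb_pad=None,block_mid=None)
ims=[]
for n in ("scene","top"):
    c=bot.capture(n); ims.append(c['image'])
    print(n,-np.array(c['R']).T@c['t'])
    for q in Z:
        for d in bot.pinpoint(c,q)[:3]:
            p=d['centre']; print(q,round(d['confidence'],2),np.round(p,1), atz(c,p,Z[q] if Z[q] is not None else dict(bar=.078,tail=.012,thumb_pad=.057,block_mid=.037)[q]))
cv2.imwrite('pics/a.png',cv2.resize(ims[0],(800,600)));cv2.imwrite('pics/b.png',cv2.resize(ims[1],(800,600)))
print(bot.read_state())
E
```

```text
pics
scene [ 0.1218 -0.3707  0.7204]
bar 0.79 [432.  335.5] [ 0.4965 -0.2688  0.078 ]
lower_tote 0.62 [245.2 209.5] [0.5375 0.2049 0.    ]
lower_tote 0.58 [272.  215.1] [0.5631 0.1507 0.    ]
nose 0.96 [240.9 210. ] [0.4997 0.1668 0.0545]
tail 0.72 [243.2 211.3] [0.5244 0.1947 0.012 ]
tail 0.66 [442.7 315.2] [ 0.581 -0.251  0.012]
thumb_pad 0.93 [413.4 370.7] [ 0.4398 -0.2766  0.057 ]
block_mid 0.85 [371.8 295.7] [ 0.518  -0.1406  0.037 ]
block_mid 0.59 [432.5 323.7] [ 0.5396 -0.2509  0.037 ]
top [ 0.3854 -0.0553  0.9052]
bar 0.58 [442.8 259.3] [ 0.5084 -0.2533  0.078 ]
bar 0.27 [235.8 235.2] [0.5559 0.1418 0.078 ]
lower_tote 0.77 [239.2 234. ] [0.5746 0.1532 0.    ]
hooks 0.97 [238.6 197.3] [0.6405 0.1462 0.049 ]
nose 0.64 [222.4 265.7] [0.4998 0.1716 0.0545]
tail 0.7 [430.6 225. ] [ 0.59  -0.247  0.012]
thumb_pad 0.75 [450.6 293.7] [ 0.445  -0.2705  0.057 ]
thumb_pad 0.36 [237.7 198.9] [0.6348 0.146  0.057 ]
block_mid 0.71 [373.2 254.8] [ 0.5238 -0.1253  0.037 ]
block_mid 0.55 [428.7 249. ] [ 0.5353 -0.2359  0.037 ]
{'time_s': 0.8, 'joint_positions': array([ 64.6599,  30.2225,  82.0866,   0.0011,  67.6889, -10.2268]), 'qvel': array([ 0.0911, -0.0825, -0.1101, -0.0136, -0.012 ,  0.0368]), 'tau': array([ -0.0001, -43.9959, -17.6982,   0.0634,   0.0503,  -0.    ]), 'position': array([0.1629, 0.6034, 0.2053]), 'tcp_rot': array([[-0.9654,  0.2607, -0.    ],
       [ 0.2607,  0.9654,  0.    ],
       [ 0.    ,  0.    , -1.    ]]), 'force': array([ 1.3729, -0.1803,  0.0289]), 'moment': array([-0.0022, -0.0107,  0.013 ]), 'grasp_force': 0.0, 'opening': 1.0011714977310435}
```

View pics/a.png

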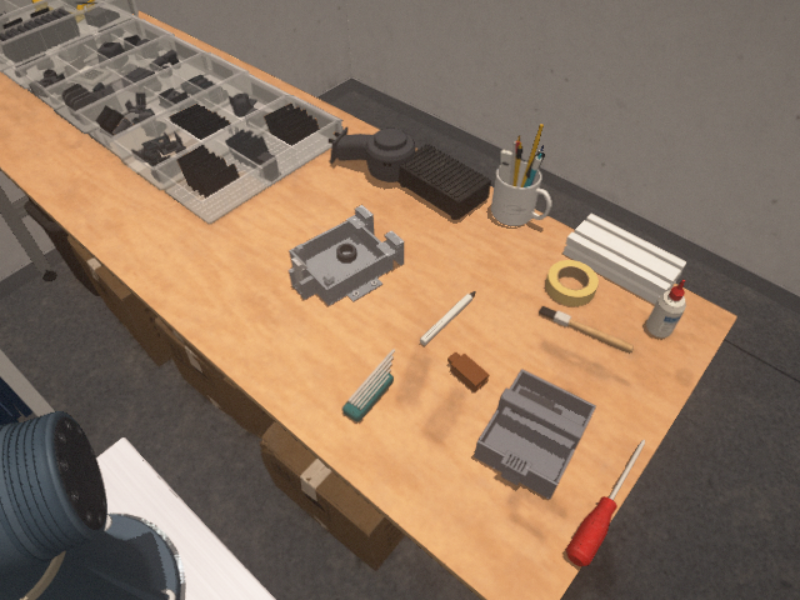

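View pics/b.png

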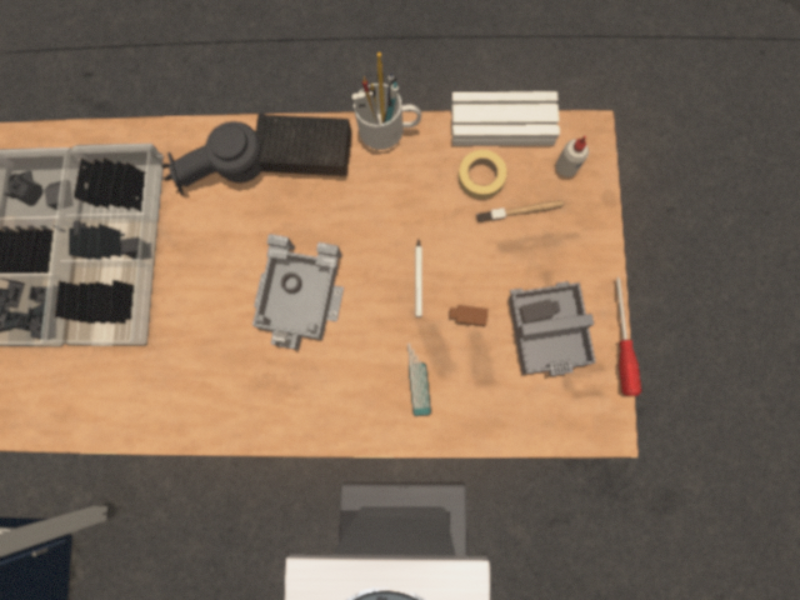

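The scene view shows the lower tote at about (345,260) with its hooks to the rear. The upper tote, with bar and block, is at about (535,430). The brown look-alike block sits at (468,370), outside the tote. The top view agrees: lower tote (295,295), upper tote (552,330). Underside height on the bench is 0, so I'll refit with the correct heights.

```bash
cat >> h.py <<'E'
from scipy.optimize import least_squares
LOW=dict(lower_tote=(0,0,0),hooks=(.070,0,.049),nose=(-.0675,0,.0545))
UP=dict(bar=(0,0,.066),tail=(.077,0,0),thumb_pad=(-.064,0,.045))
def T(q,m):
    x,y,a=q; c,s=np.cos(a),np.sin(a); return np.array([x+c*m[0]-s*m[1],y+s*m[0]+c*m[1],m[2]])
def fit(caps,M,q0,verbose=True,tol=40):
    obs=[]
    for c in caps:
        for k in M:
            pr=proj(c,T(q0,M[k]))[0]
            for d in bot.pinpoint(c,k):
                if np.linalg.norm(np.array(d['centre'])-pr)<tol and d['confidence']>.3: obs.append((c,k,np.array(d['centre'])));break
    # residual in metres-ish: pixel*depth/f
    def f(q):
        r=[]
        for c,k,p in obs:
            X=T(q,M[k]); dep=(np.array(c['R'])@X+c['t'])[2]
            r+=list((proj(c,X)[0]-p)*dep/c['fx']*1000)
        return np.array(r)
    s=least_squares(f,q0,loss='soft_l1',f_scale=2.,x_scale=[.01,.01,.05])
    if verbose:
        for (c,k,p),e in zip(obs,f(s.x).reshape(-1,2)): print('  ',k,np.round(p,1),'res mm',np.round(e,1))
        print('pose',np.round(s.x[:2],4),'yaw deg',np.degrees(s.x[2]).round(2))
    return s.x
E
python3 - <<'E'
from h import *
np.set_printoptions(precision=4,suppress=True)
caps=[bot.capture(n) for n in("scene","top")]
fit(caps,LOW,[.57,.16,-.17]); fit(caps,UP,[.51,-.26,.16])
w=bot.capture("wrist"); s=bot.read_state()
R=np.array(w['R']);print('cam in tool',s['tcp_rot'].T@(-R.T@w['t']-s['position']), 'axes\n',s['tcp_rot'].T@R.T, w['fx'])
E
```

```text
lower_tote [271.4 214.8] res mm [ 3.8 -2.2]
   hooks [304.4 184.9] res mm [-9.7 -4.5]
   nose [242.4 211.8] res mm [-0.8 -4. ]
   lower_tote [240.2 235.9] res mm [-0.7  2.9]
   hooks [239.  196.5] res mm [8.2 5.8]
   nose [223.3 265.5] res mm [ 4.2 -1.4]
pose [0.5676 0.1515] yaw deg -12.1
   bar [435.1 330.5] res mm [-5.   1.2]
   tail [443.7 317.6] res mm [-2.2 -1.5]
   thumb_pad [412.4 369.8] res mm [ 0.5 -0.5]
   bar [444.3 258.1] res mm [3.6 2.7]
   tail [429.7 229. ] res mm [ 2.9 -1.5]
   thumb_pad [450.6 294.6] res mm [-0.6 -2.5]
pose [ 0.5098 -0.2627] yaw deg 9.23
cam in tool [ 0.0809  0.     -0.1788] axes
 [[ 0.0011 -0.9554 -0.2953]
 [ 1.      0.0012  0.0001]
 [ 0.0003 -0.2953  0.9554]] 404.7472953733533
```

```bash
cat >> h.py <<'E'
from scipy.spatial.transform import Rotation as Ro
def toolR(yaw,tilt=0,roll=0):
    "tool y along heading yaw, pointing down; tilt>0 lifts the front"
    Y=np.array([np.cos(yaw),np.sin(yaw),0]);Z=np.array([0,0,-1.]);X=np.cross(Y,Z)
    return np.c_[X,Y,Z]@Ro.from_rotvec([tilt,0,0]).as_matrix()
def plan(P,R,p1,R1,step=45,ang=.14,n=None):
    p1=np.array(p1);rv=Ro.from_matrix(R.T@R1).as_rotvec()
    n=n or int(max(1,np.ceil(max(np.linalg.norm(p1-P)*1000/step,np.linalg.norm(rv)/ang))))
    R0=R.copy();P0=P.copy();rows=[]
    for i in range(1,n+1):
        g=P0+(p1-P0)*i/n;gR=R0@Ro.from_rotvec(rv*i/n).as_matrix()
        a=np.round(R.T@(g-P)*1000,1 if step<20 else 0);b=np.round(Ro.from_matrix(R.T@gR).as_rotvec(),3)
        rows.append([float(x) for x in [*a,*b]]);P=P+R@a/1000;R=R@Ro.from_rotvec(b).as_matrix()
    for i in range(0,n,5): print([[('%g'%v) for v in r] for r in rows[i:i+5]].__str__().replace("'",""))
    return P,R
E
python3 - <<'E'
from h import *
s=bot.read_state()
P,R=plan(s['position'],s['tcp_rot'],[.565,.155,.235],toolR(np.radians(-12)))
print('then upper');plan(P,R,[.51,-.262,.235],toolR(np.radians(9)))
E
```

```text
[[-36, -23, -2, -0, 0, 0.108], [-39, -20, -2, -0, 0, 0.109], [-40, -15, -2, -0, 0, 0.108], [-41, -11, -2, -0, 0, 0.108], [-43, -6, -3, -0, 0, 0.109]]
[[-43, -1, -2, -0, 0, 0.108], [-43, 3, -2, -0, 0, 0.108], [-42, 8, -2, -0, 0, 0.109], [-41, 12, -2, -0, 0, 0.108], [-40, 17, -2, -0, 0, 0.108]]
[[-38, 21, -2, -0, 0, 0.109], [-35, 25, -2, -0, 0, 0.108], [-32, 28, -3, 0, 0, 0.108], [-29, 32, -2, 0, 0, 0.108]]
then upper
[[-42, 3, 0, -0, 0, -0.037], [-42, 2, 0, -0, 0, -0.036], [-42, 0, 0, -0, 0, -0.037], [-42, -1, 0, -0, 0, -0.036], [-42, -3, 0, -0, 0, -0.037]]
[[-42, -5, 0, -0, 0, -0.037], [-42, -6, 0, -0, 0, -0.036], [-41, -7, 0, -0, 0, -0.037], [-41, -9, 0, -0, 0, -0.036], [-41, -10, 0, -0, 0, -0.037]]
```

Call:
{"fn": "play_rows", "kwargs": {
  "moves": [
    [[-36,-23,-2,0,0,0.108],[-39,-20,-2,0,0,0.109],[-40,-15,-2,0,0,0.108],[-41,-11,-2,0,0,0.108],[-43,-6,-3,0,0,0.109]]
  ]
}}

```text
time_s: 2.05
position: [0.3071, 0.4418, 0.2164]
tcp_rot: [[-0.69, 0.724, 0.0], [0.724, 0.69, 0.0], [0.0, 0.0, -1.0]]
force: [-0.3, 0.0, -0.2]
opening: 1.001
grasp_force: 0.0
```

Call:
{"fn": "play_rows", "kwargs": {
  "moves": [
    [[-43,-1,-2,0,0,0.108],[-43,3,-2,0,0,0.108],[-42,8,-2,0,0,0.109],[-41,12,-2,0,0,0.108],[-40,17,-2,0,0,0.108]]
  ]
}}

```text
time_s: 2.55
position: [0.4512, 0.2819, 0.2266]
tcp_rot: [[-0.218, 0.976, 0.0], [0.976, 0.218, 0.0], [0.0, 0.0, -1.0]]
force: [1.1, 0.0, -0.0]
opening: 1.002
grasp_force: 0.0
```

Call:
{"fn": "play_rows", "kwargs": {
  "moves": [
    [[-38,21,-2,0,0,0.109],[-35,25,-2,0,0,0.108],[-32,28,-3,0,0,0.108],[-29,32,-2,0,0,0.108],[0,0,0,0,0,0]]
  ]
}}

```text
time_s: 3.05
position: [0.57, 0.1507, 0.2357]
tcp_rot: [[0.214, 0.977, 0.005], [0.977, -0.214, -0.002], [-0.0, 0.005, -1.0]]
force: [0.7, 0.5, 0.1]
opening: 1.002
grasp_force: 0.0
```

Call:
{"fn": "play_rows", "kwargs": {
  "moves": [
    [[0,0,0,0,0,0],[0,0,0,0,0,0]]
  ]
}}

```text
time_s: 3.25
position: [0.564, 0.1557, 0.235]
tcp_rot: [[0.206, 0.978, -0.002], [0.978, -0.206, 0.0], [-0.0, -0.002, -1.0]]
force: [-1.1, 0.8, -0.1]
opening: 1.0
grasp_force: 0.0
```

```bash
python3 - <<'E'
from h import *
np.set_printoptions(precision=4,suppress=True)
s=bot.read_state();print(s['position'],s['tcp_rot'],s['time_s'])
w=bot.capture("wrist");q=fit([w],LOW,[.5676,.1515,-.2],tol=120)
im=w['image'].copy()
for a in [LOW['hooks'],LOW['nose'],(-.065,-.055,.04),(-.065,.055,.04),(.065,.055,.04),(.065,-.055,.04),(.070,.058,.054),(.070,-.058,.054),(.07,.025,.054),(.07,-.025,.054),(-.0675,.01,.0545),(-.0675,-.01,.0545)]:
    cv2.drawMarker(im,tuple(int(v) for v in np.round(proj(w,T(q,a))[0])),(0,0,255),0,10,1)
cv2.imwrite('pics/c.png',im)
E
```

```text
[0.564  0.1557 0.235 ] [[ 0.2064  0.9785 -0.0016]
 [ 0.9785 -0.2064  0.0003]
 [-0.     -0.0016 -1.    ]] 3.25
   lower_tote [330.5 199.6] res mm [-0.3  0.5]
   hooks [405.4 206.9] res mm [ 1.1 -0.2]
   nose [257.6 216.6] res mm [-0.6 -0.2]
pose [0.5679 0.1508] yaw deg -8.54
```

View pics/c.png

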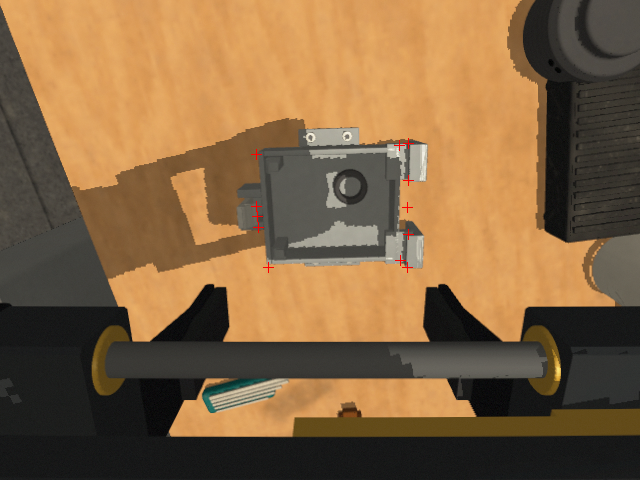

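The wrist picture shows the lower tote with front corners near (262,151) and (267,263), hooks at (410,160) and (410,248), and the latch at (248,207). The fitted yaw looks about 3° off, so I'll take a closer crop.

```bash
python3 - <<'E'
from h import *
w=bot.capture("wrist");im=w['image'][115:285,225:440]
im=cv2.resize(im,None,fx=3.5,fy=3.5,interpolation=cv2.INTER_CUBIC)
np.savez('low.npz',**{k:np.array(w[k]) for k in w})
im=cv2.convertScaleAbs(im,alpha=1.6,beta=20)
for k in range(0,21): 
    cv2.line(im,(int(k*10*3.5),0),(int(k*10*3.5),6 if k%5 else 14),(0,0,255),1);cv2.line(im,(0,int(k*10*3.5)),(6 if k%5 else 14,int(k*10*3.5)),(0,0,255),1)
cv2.imwrite('pics/d.png',im)
E
```

```text
(no output)
```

View pics/d.png

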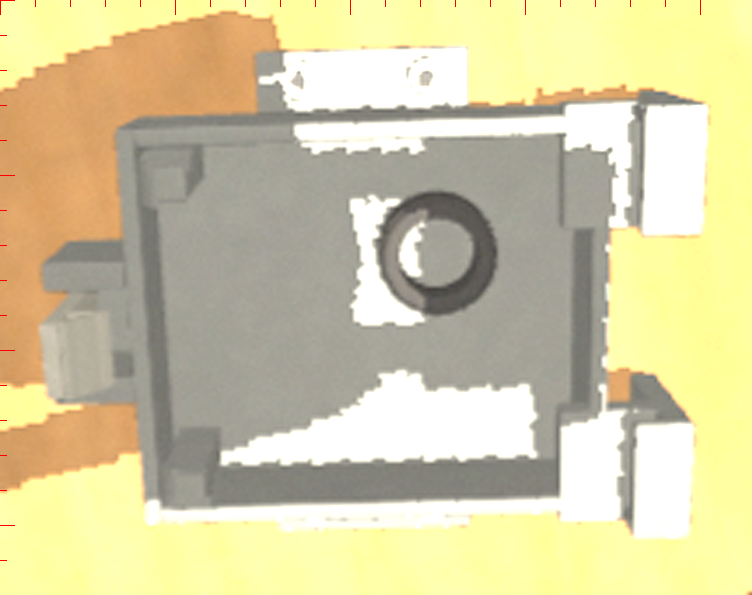

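The crop shows the rim front corners at crop (118,127) and (148,523). The lip tops span x 640–707 and 633–692 at rows 105–235 and 423–537, and the latch nose is on the right side of the pawl at (112,350). I'll fit the pose to these corners.

```bash
python3 - <<'E'
from h import *
np.set_printoptions(precision=4,suppress=True)
w=dict(np.load('low.npz'))
obs=[((118,127),(-.065,.055,.04)),((148,523),(-.065,-.055,.04)),((645,104),(.070,.058,.054)),((641,230),(.070,.025,.054)),((638,423),(.070,-.025,.054)),((633,535),(.070,-.058,.054)),((707,104),(.086,.058,.054)),((704,235),(.086,.025,.054)),((692,423),(.086,-.025,.054)),((690,537),(.086,-.058,.054))]
px=np.array([[225+a/3.5-.35,115+b/3.5-.35] for (a,b),_ in obs])
def f(q): return (np.array([proj(w,T(q,m))[0] for _,m in obs])-px).ravel()
s=least_squares(f,[.5679,.1508,-.2],loss='soft_l1');print(s.x,np.degrees(s.x[2]));print(f(s.x).reshape(-1,2))
for g in (slice(0,2),):
    q=s.x;print('nose px crop',(proj(w,T(q,LOW['nose']))[0]-[225,115])*3.5, (proj(w,T(q,(-.0765,.01,.068)))[0]-[225,115])*3.5,(proj(w,T(q,(-.0765,-.01,.068)))[0]-[225,115])*3.5)
st=bot.read_state();print('upper');plan(st['position'],st['tcp_rot'],[.51,-.262,.235],toolR(np.radians(9)))
E
```

```text
[ 0.5681  0.1519 -0.1762] -10.095029759384376
[[-1.419  -0.0718]
 [-1.1336  0.3581]
 [ 0.1467 -0.2756]
 [ 0.1765  1.542 ]
 [-0.5804  0.0292]
 [-0.1704  1.1824]
 [ 0.8442 -0.8032]
 [ 0.1011 -0.3969]
 [ 1.2171 -0.4557]
 [ 0.3337  0.1422]]
nose px crop [109.8724 345.4901] [ 61.849  320.2745] [ 68.9333 397.3912]
upper
[[-42, 3, 0, -0, -0, -0.036], [-42, 2, 0, -0, -0, -0.037], [-42, 0, 0, -0, -0, -0.036], [-42, -1, 0, -0, -0, -0.037], [-43, -3, 0, -0, -0, -0.036]]
[[-41, -4, 0, -0, -0, -0.037], [-42, -6, 0, -0, -0, -0.036], [-42, -8, 0, -0, -0, -0.036], [-41, -9, 0, -0, -0, -0.037], [-41, -10, 0, -0, -0, -0.036]]
```

Call:
{"fn": "play_rows", "kwargs": {
  "moves": [
    [[-42,3,0,0,0,-0.037],[-42,2,0,0,0,-0.036],[-42,0,0,0,0,-0.037],[-42,-1,0,0,0,-0.036],[-42,-3,0,0,0,-0.037]]
  ]
}}

```text
time_s: 4.0
position: [0.5373, -0.0543, 0.2355]
tcp_rot: [[0.023, 1.0, 0.001], [1.0, -0.023, -0.0], [-0.0, 0.001, -1.0]]
force: [0.9, 0.2, -0.0]
opening: 1.002
grasp_force: 0.0
```

Call:
{"fn": "play_rows", "kwargs": {
  "moves": [
    [[-42,-5,0,0,0,-0.037],[-42,-6,0,0,0,-0.036],[-41,-7,0,0,0,-0.037],[-41,-9,0,0,0,-0.036],[-41,-10,0,0,0,-0.037]]
  ]
}}

```text
time_s: 4.5
position: [0.5101, -0.2631, 0.2355]
tcp_rot: [[-0.159, 0.987, 0.0], [0.987, 0.159, -0.0], [-0.0, 0.0, -1.0]]
force: [0.3, -1.0, -0.4]
opening: 1.0
grasp_force: 0.0
```

Call:
{"fn": "play_rows", "kwargs": {
  "moves": [
    [[0,0,0,0,0,0],[0,0,0,0,0,0],[0,0,0,0,0,0]]
  ]
}}

```text
time_s: 4.8
position: [0.5103, -0.2606, 0.2351]
tcp_rot: [[-0.157, 0.988, -0.001], [0.988, 0.157, 0.001], [0.001, -0.0, -1.0]]
force: [0.4, 1.1, -0.8]
opening: 1.001
grasp_force: 0.0
```

```bash
python3 - <<'E'
from h import *
np.set_printoptions(precision=4,suppress=True)
s=bot.read_state();print(s['position'],s['tcp_rot'],s['time_s'])
w=bot.capture("wrist");q=fit([w],UP,[.5098,-.2627,.161],tol=120)
im=w['image'].copy()
b=bot.pinpoint(w,'block_mid');print([(d['centre'],d['confidence'],atz(w,d['centre'],.025)) for d in b])
for a in [(0,.055,.074),(0,-.055,.074),(-.065,-.055,.045),(-.065,.055,.045),(.065,.055,.045),(.065,-.055,.045),(-.054,0,.045),(-.074,0,.045)]:
    cv2.drawMarker(im,tuple(int(v) for v in np.round(proj(w,T(q,a))[0])),(0,0,255),0,8,1)
im=cv2.resize(im[90:320,200:450],None,fx=2.6,fy=2.6,interpolation=cv2.INTER_CUBIC)
np.savez('up.npz',**{k:np.array(w[k]) for k in w})
cv2.imwrite('pics/e.png',im)
E
```

```text
[ 0.5103 -0.2606  0.2351] [[-0.1573  0.9876 -0.0006]
 [ 0.9876  0.1573  0.0011]
 [ 0.0012 -0.0004 -1.    ]] 4.8
   bar [329.  216.4] res mm [-2.7 -3. ]
   tail [399.1 197.4] res mm [1.  0.9]
   thumb_pad [256.5 206.7] res mm [0.7 1. ]
pose [ 0.5112 -0.2624] yaw deg 9.11
[([373.2, 68.1], 0.84, array([ 0.5333, -0.1345,  0.025 ])), ([358.6, 191.6], 0.8, array([ 0.5407, -0.246 ,  0.025 ]))]
```

View pics/e.png

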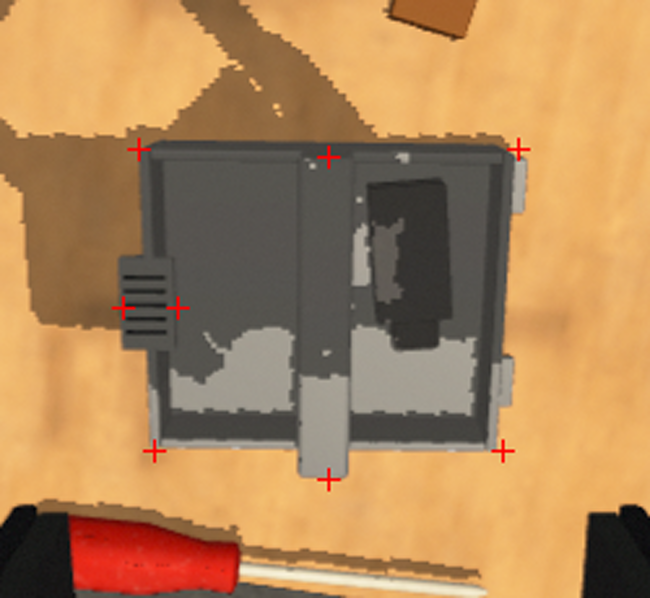

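The crop shows the upper tote with the bar centred at about (325,312), the pad at left (147,303), the tongues at right (517,185) and (505,380), and the dark block behind the bar. The yaw matches the tool, and the grasp needs a drop of 174 mm.

Call:
{"fn": "play_rows", "kwargs": {
  "moves": [
    [[0,0,40,0,0,0],[0,0,40,0,0,0],[0,0,40,0,0,0],[0,0,30,0,0,0],[0,0,14,0,0,0]]
  ]
}}

```text
time_s: 5.55
position: [0.5091, -0.2604, 0.0686]
tcp_rot: [[-0.157, 0.988, -0.004], [0.988, 0.157, 0.003], [0.004, -0.003, -1.0]]
force: [-0.4, -0.5, 0.2]
opening: 1.002
grasp_force: 0.0
```

Call:
{"fn": "play_rows", "kwargs": {
  "moves": [
    [[0,0,10,0,0,0],[0,0,0,0,0,0],[0,0,0,0,0,0],[0,0,0,0,0,0]]
  ]
}}

```text
time_s: 5.95
position: [0.5115, -0.2628, 0.0628]
tcp_rot: [[-0.156, 0.988, 0.003], [0.988, 0.156, -0.002], [-0.002, 0.002, -1.0]]
force: [-0.3, -0.9, 0.8]
opening: 0.999
grasp_force: 0.0
```

Call:
{"fn": "play_rows", "kwargs": {
  "moves": [
    [[0,0,0,0,0,0],[0,0,0,0,0,0],[0,0,0,0,0,0],[0,0,0,0,0,0],[0,0,0,0,0,0]]
  ],
  "fingers": -1
}}

```text
time_s: 6.45
position: [0.5105, -0.2622, 0.0613]
tcp_rot: [[-0.156, 0.988, 0.0], [0.988, 0.156, -0.0], [-0.0, 0.0, -1.0]]
force: [-0.3, 0.0, -0.8]
opening: 0.63
grasp_force: 0.0
```

Call:
{"fn": "play_rows", "kwargs": {
  "moves": [
    [[0,0,0,0,0,0],[0,0,0,0,0,0],[0,0,0,0,0,0],[0,0,0,0,0,0],[0,0,0,0,0,0]]
  ]
}}

```text
time_s: 6.95
position: [0.5104, -0.2621, 0.0612]
tcp_rot: [[-0.156, 0.988, -0.0], [0.988, 0.156, 0.0], [0.0, -0.0, -1.0]]
force: [0.5, 0.1, -0.5]
opening: 0.173
grasp_force: 0.0
```

Call:
{"fn": "play_rows", "kwargs": {
  "moves": [
    [[0,0,0,0,0,0],[0,0,0,0,0,0],[0,0,0,0,0,0],[0,0,0,0,0,0],[0,0,0,0,0,0]]
  ]
}}

```text
time_s: 7.45
position: [0.5105, -0.2621, 0.0613]
tcp_rot: [[-0.156, 0.988, 0.0], [0.988, 0.156, -0.0], [-0.0, 0.0, -1.0]]
force: [-0.0, 0.4, 0.7]
opening: 0.007
grasp_force: 0.0
```

Call:
{"fn": "play_rows", "kwargs": {
  "moves": [
    [[0,0,-10,0,0,0],[0,0,-30,0,0,0],[0,0,-30,0,0,0],[0,0,-20,0,0,0],[0,0,-10,0,0,0]]
  ]
}}

```text
time_s: 7.95
position: [0.5115, -0.2629, 0.1641]
tcp_rot: [[-0.156, 0.988, 0.004], [0.988, 0.156, -0.003], [-0.003, 0.003, -1.0]]
force: [0.3, 0.2, 0.3]
opening: 0.007
grasp_force: 0.0
```

Call:
{"fn": "play_rows", "kwargs": {
  "moves": [
    [[0,0,0,0,0,0],[0,0,0,0,0,0],[0,0,0,0,0,0]]
  ]
}}

```text
time_s: 8.25
position: [0.5096, -0.2615, 0.16]
tcp_rot: [[-0.156, 0.988, -0.002], [0.988, 0.156, 0.002], [0.002, -0.002, -1.0]]
force: [0.2, 0.3, 0.3]
opening: 0.003
grasp_force: 0.0
```

```bash
python3 - <<'E'
from h import *
np.set_printoptions(precision=4,suppress=True)
s=bot.read_state();P=s['position'];R=s['tcp_rot'];print(P,R,s['time_s'],s['opening'],s['grasp_force'],s['force'])
# expected tote: bar at grasp point
w=bot.capture("wrist");im=w['image'].copy()
g=P-R@[0,0,.005]; A=np.c_[R[:,1],R[:,0],-R[:,2]]
def X(m): return g+A@(np.array(m)-[0,0,.066])
for k in UP: print(k,proj(w,X(UP[k]))[0],[(np.round(d['centre'],1),round(d['confidence'],2)) for d in bot.pinpoint(w,k)[:2]])
for a in [(-.065,-.055,.045),(-.065,.055,.045),(.065,.055,.045),(.065,-.055,.045),(-.054,.017,.045),(-.074,.017,.045),(-.054,-.017,.045),(-.074,-.017,.045),(0,.055,.074)]:
    cv2.drawMarker(im,tuple(int(v) for v in np.round(proj(w,X(a))[0])),(0,0,255),0,8,1)
cv2.imwrite('pics/f.png',im)
E
```

```text
[ 0.5096 -0.2615  0.16  ] [[-0.1563  0.9877 -0.0022]
 [ 0.9877  0.1563  0.0017]
 [ 0.002  -0.0019 -1.    ]] 8.25 0.0031166485553770574 0.0 [0.2329 0.2867 0.2654]
bar [324.6509 295.2147] [(array([326.8, 236.6]), 0.78)]
tail [447.9402 250.2091] [(array([417. , 214.4]), 0.77)]
thumb_pad [201.6403 277.7278] [(array([239.8, 230.1]), 0.68)]
```

View pics/f.png

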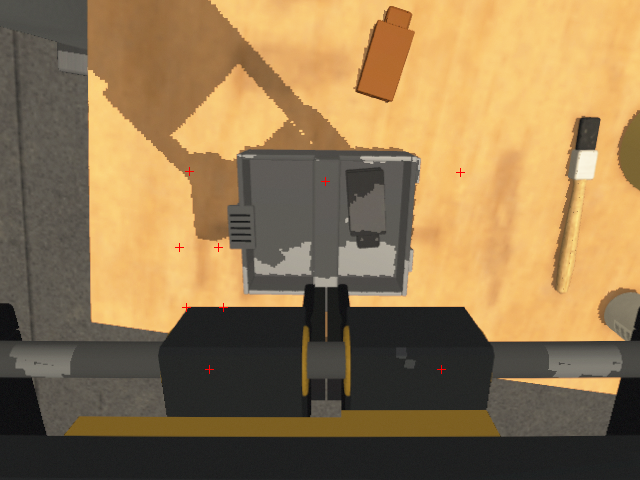

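The gripper missed the bar: it closed completely (opening 0.003), and the tote stays on the bench with its front pad at (242,226). The tool at (326,290) has nothing in it. Before retrying I'll check the height assumptions by triangulating.

```bash
python3 - <<'E'
from h import *
np.set_printoptions(precision=4,suppress=True)
s=bot.read_state();P=s['position'];R=s['tcp_rot'];print(bot.tips_ahead, [a for a in dir(bot) if a[0]!='_'])
caps=[bot.capture(n) for n in("scene","top","wrist")]
w=caps[2]
for d in (0,.014): print('tip px',d,proj(w,P+R@[0,0,d])[0])
print('cam pos tool',R.T@(-np.array(w['R']).T@w['t']-P),w['fx'],w['fy'],w['cx'],w['cy'])
for k in UP:
    A=[];b=[]
    for c in caps+[dict(np.load('up.npz'))] :
        if 'shot' in c and isinstance(c['shot'],np.ndarray): continue
        ds=[d for d in bot.pinpoint(c,k) if np.linalg.norm(atz(c,d['centre'],.05)[:2]-[.51,-.262])<.11]
        if not ds: continue
        o,v=ray(c,ds[0]['centre']);v/=np.linalg.norm(v);M=np.eye(3)-np.outer(v,v);A.append(M);b.append(M@o)
    if len(A)>1:
        x=np.linalg.lstsq(np.vstack(A),np.hstack(b),rcond=None)[0];print(k,len(A),x,[np.linalg.norm(M@x-bb).round(4) for M,bb in zip(A,b)])
E
```

```text
0.014 ['PlanningError', 'capture', 'hand_in', 'pinpoint', 'read_state', 'search_frame', 'silhouettes', 'tips_ahead']
tip px 0 [324.2874 290.1485]
tip px 0.014 [324.3746 278.8397]
cam pos tool [ 0.0812  0.0006 -0.1791] 404.7472953733533 404.7472953733533 325.7964915626073 239.29176033029523
bar 2 [ 0.5108 -0.2644  0.0622] [np.float64(0.0002), np.float64(0.0002)]
tail 2 [ 0.5851 -0.2502  0.0013] [np.float64(0.0026), np.float64(0.0026)]
thumb_pad 2 [ 0.4465 -0.2751  0.0377] [np.float64(0.0008), np.float64(0.0008)]
```

Call:
{"fn": "play_rows", "kwargs": {
  "moves": [
    [[0,0,10,0,0,0],[0,0,0,0,0,0],[0,0,0,0,0,0],[0,0,0,0,0,0],[0,0,0,0,0,0]]
  ],
  "fingers": 1
}}

```text
time_s: 9.55
position: [0.5106, -0.2622, 0.1513]
tcp_rot: [[-0.156, 0.988, 0.0], [0.988, 0.156, -0.0], [-0.0, 0.0, -1.0]]
force: [-0.2, -0.3, -0.0]
opening: 0.377
grasp_force: 0.0
```

Call:
{"fn": "play_rows", "kwargs": {
  "moves": [
    [[0,0,0,0,0,0],[0,0,0,0,0,0],[0,0,20,0,0,0],[0,0,30,0,0,0],[0,0,20,0,0,0]]
  ]
}}

```text
time_s: 10.05
position: [0.5101, -0.2619, 0.0801]
tcp_rot: [[-0.156, 0.988, -0.001], [0.988, 0.156, 0.0], [0.001, -0.001, -1.0]]
force: [0.2, 0.3, 0.2]
opening: 0.83
grasp_force: 0.0
```

Call:
{"fn": "play_rows", "kwargs": {
  "moves": [
    [[0,0,15,0,0,0],[0,0,3,0,0,0],[0,0,0,0,0,0],[0,0,0,0,0,0]]
  ]
}}

```text
time_s: 10.45
position: [0.511, -0.2626, 0.0641]
tcp_rot: [[-0.156, 0.988, 0.001], [0.988, 0.156, -0.001], [-0.001, 0.001, -1.0]]
force: [0.2, 1.0, -0.3]
opening: 0.993
grasp_force: 0.0
```

```bash
python3 - <<'E'
from h import *
s=bot.read_state();P=s['position'];R=s['tcp_rot'];print(P,s['opening'],s['force'])
a=bot.capture("wrist");b=bot.capture("scene")
A=cv2.resize(a['image'][150:450,100:500],(400,300))
x,y=proj(b,P)[0];x=int(x);y=int(y);B=cv2.resize(b['image'][y-75:y+75,max(0,x-100):x+100],(800,600),interpolation=cv2.INTER_CUBIC)
cv2.imwrite('pics/g.png',cv2.resize(np.hstack([A,cv2.resize(B,(400,300))]),(800,300)))
print(proj(a,P)[0],proj(b,P)[0])
E
```

```text
[ 0.51103679 -0.26257631  0.06405855] 0.9925756814420292 [ 0.23758644  0.95233182 -0.34573525]
[324.62299523 290.76375159] [432.06401415 331.27197769]
```

View pics/g.png

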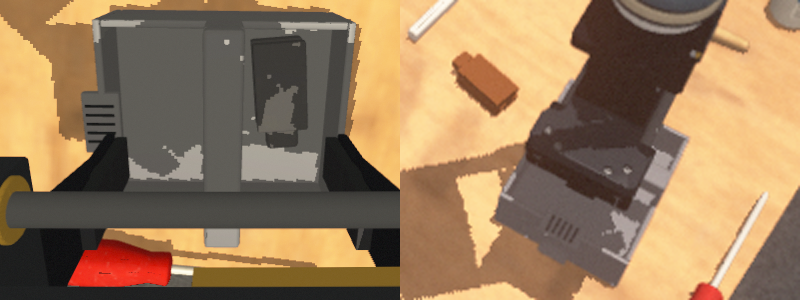

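The bar's position checks out: its near end is at row 393 and its width is 37 px, so the top is about 70 mm up. The fingertips, though, show at row 287 and ±98 columns. That puts them about 14 mm behind the reported TCP instead of 14 mm ahead, so the fingers closed just above the bar. I'll go 12 mm deeper and test for contact.

Call:
{"fn": "play_rows", "kwargs": {
  "moves": [
    [[0,0,6,0,0,0],[0,0,6,0,0,0],[0,0,0,0,0,0],[0,0,0,0,0,0]]
  ]
}}

```text
time_s: 10.95
position: [0.5102, -0.262, 0.0509]
tcp_rot: [[-0.156, 0.988, -0.001], [0.988, 0.156, 0.001], [0.001, -0.001, -1.0]]
force: [0.5, 0.3, -0.4]
opening: 0.997
grasp_force: 0.0
```

Call:
{"fn": "play_rows", "kwargs": {
  "moves": [
    [[0,0,0,0,0,0],[0,0,0,0,0,0],[0,0,0,0,0,0],[0,0,0,0,0,0],[0,0,0,0,0,0]]
  ],
  "fingers": -1
}}

```text
time_s: 11.45
position: [0.5105, -0.2622, 0.0513]
tcp_rot: [[-0.156, 0.988, 0.0], [0.988, 0.156, -0.0], [-0.0, 0.0, -1.0]]
force: [-0.0, -0.0, -0.4]
opening: 0.629
grasp_force: 0.0
```

Call:
{"fn": "play_rows", "kwargs": {
  "moves": [
    [[0,0,0,0,0,0],[0,0,0,0,0,0],[0,0,0,0,0,0],[0,0,0,0,0,0],[0,0,0,0,0,0]]
  ]
}}

```text
time_s: 11.95
position: [0.5101, -0.2621, 0.0512]
tcp_rot: [[-0.156, 0.988, -0.001], [0.988, 0.156, 0.0], [0.0, -0.001, -1.0]]
force: [-1.3, -0.1, 0.0]
opening: 0.2
grasp_force: 30.0
```

Call:
{"fn": "play_rows", "kwargs": {
  "moves": [
    [[0,0,0,0,0,0],[0,0,0,0,0,0],[0,0,4,0,0,0],[0,0,4,0,0,0],[0,0,4,0,0,0]]
  ],
  "fingers": 0
}}

```text
time_s: 12.45
position: [0.5104, -0.262, 0.0388]
tcp_rot: [[-0.156, 0.988, -0.0], [0.988, 0.156, 0.0], [0.0, -0.0, -1.0]]
force: [-0.7, 0.1, 0.2]
opening: 0.481
grasp_force: 0.0
```

Call:
{"fn": "play_rows", "kwargs": {
  "moves": [
    [[0,0,0,0,0,0],[0,0,0,0,0,0],[0,0,0,0,0,0],[0,0,0,0,0,0],[0,0,0,0,0,0]]
  ],
  "fingers": -1
}}

```text
time_s: 12.95
position: [0.5104, -0.2622, 0.0394]
tcp_rot: [[-0.156, 0.988, 0.0], [0.988, 0.156, -0.0], [-0.0, 0.0, -1.0]]
force: [0.2, -0.8, 0.1]
opening: 0.203
grasp_force: 30.0
```

Call:
{"fn": "play_rows", "kwargs": {
  "moves": [
    [[0,0,0,0,0,0],[0,0,0,0,0,0],[0,0,0,0,0,0]]
  ]
}}

```text
time_s: 13.25
position: [0.5105, -0.2622, 0.0394]
tcp_rot: [[-0.156, 0.988, 0.0], [0.988, 0.156, -0.0], [-0.0, 0.0, -1.0]]
force: [-0.3, 0.5, 0.6]
opening: 0.207
grasp_force: 30.0
```

```bash
python3 - <<'E'
from h import *
s=bot.read_state();print(s['position'],s['opening'],s['grasp_force'],s['force'])
a=bot.capture("wrist");cv2.imwrite('pics/h.png',a['image'])
E
```

```text
[ 0.51047553 -0.26221723  0.03939904] 0.20683444266080878 29.97096061706543 [-0.3486281   0.54222663  0.64321447]
```

View pics/h.png

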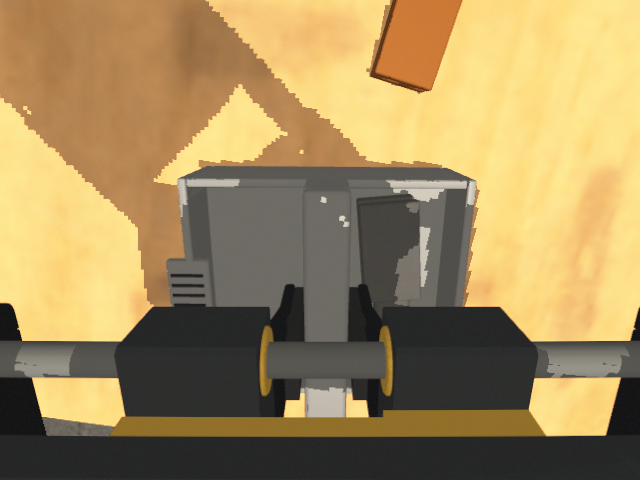

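The picture shows both pads on the bar at (285,330) and (365,330) with the bar between them. Opening is 0.207, which matches 18 mm, and grip force is 30 N. The bar therefore lies 26.6 mm behind the reported TCP, and I'll use that. Next I lift and check.

Call:
{"fn": "play_rows", "kwargs": {
  "moves": [
    [[0,0,-5,0,0,0],[0,0,-20,0,0,0],[0,0,-30,0,0,0],[0,0,-30,0,0,0],[0,0,-20,0,0,0]]
  ]
}}

```text
time_s: 13.8
position: [0.5107, -0.2622, 0.1459]
tcp_rot: [[-0.157, 0.988, 0.001], [0.988, 0.157, -0.001], [-0.001, 0.001, -1.0]]
force: [0.7, -0.2, -4.5]
opening: 0.199
grasp_force: 30.0
```

Call:
{"fn": "play_rows", "kwargs": {
  "moves": [
    [[0,0,-5,0,0,0],[0,0,0,0,0,0],[0,0,0,0,0,0],[0,0,0,0,0,0]]
  ]
}}

```text
time_s: 14.2
position: [0.5094, -0.2614, 0.1476]
tcp_rot: [[-0.156, 0.988, -0.003], [0.988, 0.156, 0.002], [0.003, -0.002, -1.0]]
force: [-0.3, 0.3, -3.7]
opening: 0.204
grasp_force: 30.0
```

```bash
cat >> h.py <<'E'
LQ=(.568,.1515,np.radians(-10.1))
def tool_for(tx,tz,th,ty=0,dx=0,dz=-.0266,q=LQ):
    "tool pose that puts tail at lower-frame (tx,ty,tz), tilt th"
    R=toolR(q[2],th); A=np.c_[R[:,1],R[:,0],-R[:,2]]
    tail=T(q,(tx,ty,tz)); bar=tail-A@[.077,0,0]+A@[0,0,.066]
    return bar-R@[dx,0,dz],R
def tote_now(s,dx=0,dz=-.0266):
    R=s['tcp_rot'];A=np.c_[R[:,1],R[:,0],-R[:,2]];o=s['position']+R@[dx,0,dz]-A@[0,0,.066];return o,A
def inlow(X,q=LQ):
    c,s_=np.cos(q[2]),np.sin(q[2]);d=np.array(X)-[q[0],q[1],0];return np.array([c*d[0]+s_*d[1],-s_*d[0]+c*d[1],d[2]])
E
python3 - <<'E'
from h import *
np.set_printoptions(precision=4,suppress=True)
s=bot.read_state();print(s['position'],s['opening'],s['grasp_force'],s['force'],s['time_s'])
a=bot.capture("wrist");o,A=tote_now(s)
for k in ('thumb_pad','tail','bar','block_mid'):
    ds=bot.pinpoint(a,k)[:2];print(k,proj(a,o+A@UP.get(k,(.03,.01,.025)))[0],[(np.round(d['centre'],1),round(d['confidence'],2)) for d in ds])
im=a['image'].copy()
for m in [(-.065,.055,.045),(.065,.055,.045),(0,.055,.074),(-.054,.017,.045),(-.074,.017,.045)]:
    cv2.drawMarker(im,tuple(int(v) for v in np.round(proj(a,o+A@np.array(m))[0])),(0,0,255),0,10,1)
cv2.imwrite('pics/i.png',im)
P,R=s['position'],s['tcp_rot']
p1,R1=tool_for(.030,.105,.22)
print('via');P,R=plan(P,R,p1,R1);print(p1)
E
```

```text
[ 0.5094 -0.2614  0.1476] 0.20420777002500806 29.96863156557083 [-0.2835  0.2646 -3.6963] 14.2
thumb_pad [188.0968 295.5587] [(array([187.6, 293.2]), 0.9)]
tail [458.6943 262.3115] [(array([460.8, 263.7]), 0.76)]
bar [324.4337 317.3148] [(array([327.7, 319.7]), 0.82)]
block_mid [383.7547 260.9908] [(array([392.3,  55.2]), 0.95), (array([388.1, 259.2]), 0.77)]
via
[[41, 9, -1, 0.022, 0.003, 0.033], [41, 7, -1, 0.021, 0.004, 0.033], [42, 6, -2, 0.022, 0.003, 0.034], [42, 5, -1, 0.021, 0.004, 0.033], [42, 3, -1, 0.022, 0.003, 0.033]]
[[42, 2, -1, 0.021, 0.004, 0.033], [41, 0, -1, 0.022, 0.003, 0.033], [42, -1, -1, 0.021, 0.004, 0.034], [42, -3, -0, 0.022, 0.003, 0.033], [42, -3, -1, 0.021, 0.004, 0.033]]
[0.532  0.1579 0.1603]
```

View pics/i.png

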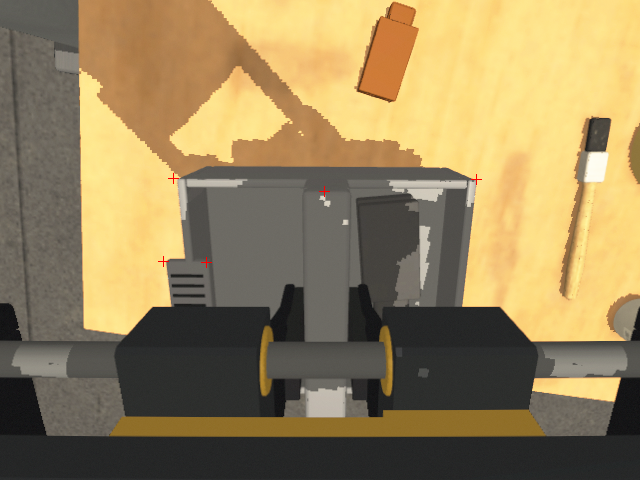

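The lifted tote is where the model predicts: pad at (187,293) against (188,296), tail and rim within about 2 px. The block is still inside at (388,259). Next I carry it over the lower tote and tilt it.

Call:
{"fn": "play_rows", "kwargs": {
  "moves": [
    [[20,5,0,0,0,0.016],[41,9,-1,0.022,0.003,0.033],[41,7,-1,0.021,0.004,0.033],[42,6,-2,0.022,0.003,0.034],[42,5,-1,0.021,0.004,0.033]]
  ]
}}

```text
time_s: 14.95
position: [0.5244, -0.0723, 0.1542]
tcp_rot: [[-0.006, 0.996, -0.087], [1.0, 0.006, 0.008], [0.008, -0.087, -0.996]]
force: [1.7, -0.1, -4.1]
opening: 0.206
grasp_force: 30.0
```

Call:
{"fn": "play_rows", "kwargs": {
  "moves": [
    [[42,3,-1,0.022,0.003,0.033],[42,2,-1,0.021,0.004,0.033],[41,0,-1,0.022,0.003,0.033],[42,-1,-1,0.021,0.004,0.034],[42,-3,0,0.022,0.003,0.033]]
  ]
}}

```text
time_s: 15.45
position: [0.5386, 0.1368, 0.1598]
tcp_rot: [[0.16, 0.968, -0.191], [0.987, -0.156, 0.032], [0.001, -0.194, -0.981]]
force: [1.5, -0.5, -3.5]
opening: 0.202
grasp_force: 30.0
```

Call:
{"fn": "play_rows", "kwargs": {
  "moves": [
    [[20,-2,-1,0.021,0.002,0.016],[0,0,0,0,0,0],[0,0,0,0,0,0],[0,0,0,0,0,0]]
  ]
}}

```text
time_s: 15.85
position: [0.5393, 0.1541, 0.1609]
tcp_rot: [[0.175, 0.961, -0.212], [0.985, -0.171, 0.037], [-0.0, -0.215, -0.977]]
force: [-0.2, 0.3, -3.4]
opening: 0.205
grasp_force: 30.0
```

```bash
python3 - <<'E'
from h import *
np.set_printoptions(precision=4,suppress=True)
s=bot.read_state();P,R=s['position'],s['tcp_rot'];print(P,R,s['opening'],s['grasp_force'],s['force'],s['time_s'])
o,A=tote_now(s);print('tail in low',inlow(o+A@[.077,0,0]),'tilt',np.arccos(A[2,2]),'tilt-err Rotvec',Ro.from_matrix(R.T@toolR(LQ[2],.22)).as_rotvec())
for n in('scene','top'):
    c=bot.capture(n)
    for k in UP:
        pr=proj(c,o+A@UP[k])[0];print(n,k,pr,[np.round(d['centre'],1)for d in bot.pinpoint(c,k) if np.linalg.norm(d['centre']-pr)<25][:1])
    for k in LOW:
        pr=proj(c,T(LQ,LOW[k]))[0];print(n,k,pr,[np.round(d['centre'],1)for d in bot.pinpoint(c,k) if np.linalg.norm(d['centre']-pr)<25][:1])
print('pre');P,R=plan(P,R,*tool_for(.060,.060,.22),step=15)
print('down');P,R=plan(P,R,*tool_for(.060,.0418,.22),step=7)
print('slide');P,R=plan(P,R,*tool_for(.0765,.0415,.22),step=4)
E
```

```text
[0.5393 0.1541 0.1609] [[ 0.1749  0.9615 -0.212 ]
 [ 0.9846 -0.1709  0.0372]
 [-0.0004 -0.2153 -0.9766]] 0.2048646358946737 29.968607425689697 [-0.2236  0.2784 -3.449 ] 15.85
tail in low [ 0.038  -0.0025  0.1059] tilt 0.21695618913696302 tilt-err Rotvec [0.003  0.0005 0.0004]
scene bar [255.379  148.0009] [array([254.2, 147.6])]
scene tail [285.8202 168.2427] [array([286.2, 168. ])]
scene thumb_pad [223.4232 166.7174] [array([225.5, 167.5])]
scene lower_tote [273.3537 213.6283] [array([271.5, 215.3])]
scene hooks [299.1606 181.9727] [array([301.7, 182.2])]
scene nose [242.8117 210.3024] [array([243. , 212.6])]
top bar [214.2102 228.6076] [array([211.7, 230.8])]
top tail [233.177  206.7883] []
top thumb_pad [206.553  267.9991] [array([208.6, 265.3])]
top lower_tote [239.8864 237.0577] [array([238.1, 236.7])]
top hooks [241.9177 198.9603] [array([236.9, 196.6])]
top nose [226.5892 264.796 ] []
pre
[[0.6, 7.9, 10, 0.001, 0, 0], [0.7, 7.8, 9.9, 0.001, 0, 0], [0.6, 7.9, 10, 0, 0, 0], [0.6, 7.9, 9.9, 0.001, 0.001, 0]]
down
[[0, 1.3, 5.9, 0, -0, 0], [0, 1.4, 5.9, 0, -0, 0], [0, 1.3, 6, 0, -0, 0]]
slide
[[-0, 3.2, -0.7, 0, -0, 0], [-0, 3.3, -0.6, 0, -0, 0], [-0, 3.2, -0.7, 0, -0, 0], [-0, 3.2, -0.7, 0, -0, 0], [-0, 3.3, -0.6, 0, -0, 0]]
```

Call:
{"fn": "play_rows", "kwargs": {
  "moves": [
    [[0.6,7.9,10,0.001,0,0],[0.7,7.8,9.9,0.001,0,0],[0.6,7.9,10,0,0,0],[0.6,7.9,9.9,0.001,0,0],[0,0,0,0,0,0]]
  ]
}}

```text
time_s: 17.05
position: [0.5614, 0.1534, 0.1129]
tcp_rot: [[0.175, 0.96, -0.218], [0.985, -0.17, 0.038], [-0.001, -0.221, -0.975]]
force: [-0.3, 0.1, -2.9]
opening: 0.202
grasp_force: 30.0
```

Call:
{"fn": "play_rows", "kwargs": {
  "moves": [
    [[0,1.3,5.9,0,0,0],[0,1.4,5.9,0,0,0],[0,1.3,6,0,0,0],[0,0,0,0,0,0],[0,0,0,0,0,0]]
  ]
}}

```text
time_s: 17.55
position: [0.5616, 0.1537, 0.0972]
tcp_rot: [[0.174, 0.961, -0.215], [0.985, -0.17, 0.038], [0.0, -0.218, -0.976]]
force: [0.3, 0.3, -3.3]
opening: 0.2
grasp_force: 30.0
```

```bash
python3 - <<'E'
from h import *
np.set_printoptions(precision=4,suppress=True)
s=bot.read_state();P,R=s['position'],s['tcp_rot'];print(s['grasp_force'],s['force'],s['time_s'])
o,A=tote_now(s);print('tail in low',inlow(o+A@[.077,0,0]),'tilt',np.arccos(A[2,2]))
c=bot.capture('scene');x,y=[int(v) for v in proj(c,T(LQ,LOW['hooks']))[0]]
im=cv2.resize(c['image'][y-55:y+55,x-100:x+47],(800,600),interpolation=cv2.INTER_CUBIC);cv2.imwrite('pics/j.png',im)
print('slide');plan(P,R,*tool_for(.0765,.0415,.22),step=4)
E
```

```text
29.968709349632263 [ 0.335   0.2878 -3.2813] 17.55
tail in low [0.0599 0.0012 0.042 ] tilt 0.2199653249999901
slide
[[-0.2, 3.3, -0.6, 0, -0, 0], [-0.2, 3.2, -0.7, 0, -0, 0], [-0.3, 3.3, -0.6, 0, -0, 0.001], [-0.2, 3.3, -0.6, 0, -0, -0], [-0.2, 3.2, -0.7, 0, -0, 0]]
```

View pics/j.png

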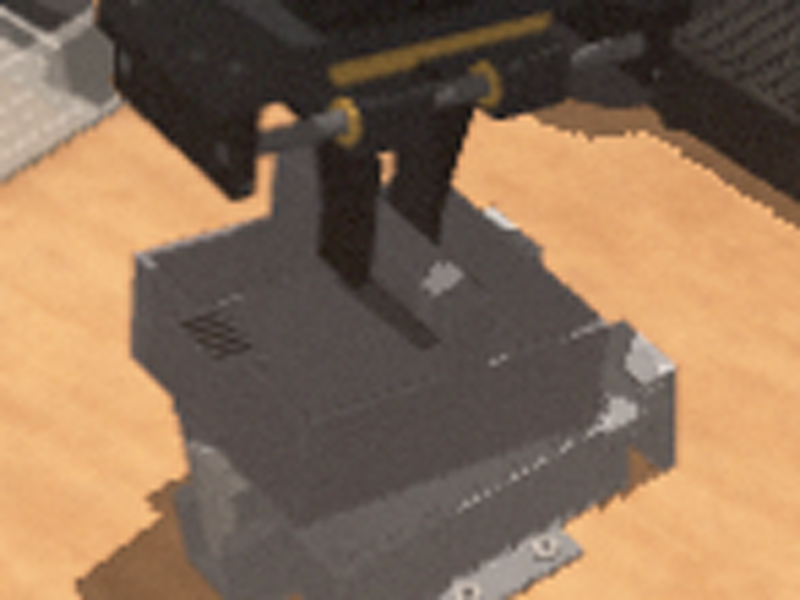

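The scene crop shows the tilted tote with its front raised at (230,330) and its rear sitting just in front of the right hook at (650,390), with no contact. Now I slide it rearwards.

Call:
{"fn": "play_rows", "kwargs": {
  "moves": [
    [[-0.2,3.3,-0.6,0,0,0],[-0.2,3.2,-0.7,0,0,0],[-0.3,3.3,-0.6,0,0,0],[0,0,0,0,0,0]]
  ]
}}

```text
time_s: 18.0
position: [0.5724, 0.151, 0.0971]
tcp_rot: [[0.175, 0.961, -0.213], [0.985, -0.17, 0.038], [0.0, -0.217, -0.976]]
force: [-0.5, 0.2, -3.8]
opening: 0.203
grasp_force: 30.0
```

Call:
{"fn": "play_rows", "kwargs": {
  "moves": [
    [[-0.2,3.3,-0.6,0,0,0],[-0.2,3.2,-0.7,0,0,0],[0,0,0,0,0,0],[0,0,0,0,0,0]]
  ]
}}

```text
time_s: 18.4
position: [0.578, 0.1497, 0.0967]
tcp_rot: [[0.174, 0.961, -0.215], [0.985, -0.17, 0.038], [0.0, -0.218, -0.976]]
force: [-0.4, -0.6, -2.9]
opening: 0.201
grasp_force: 30.0
```

```bash
cat > chk.py <<'E'
from h import *
np.set_printoptions(precision=4,suppress=True)
s=bot.read_state();P,R=s['position'],s['tcp_rot'];print(s['grasp_force'],s['force'],s['moment'],s['time_s'],s['opening'])
o,A=tote_now(s);print('tail in low (model)',inlow(o+A@[.077,0,0]),'tilt',np.arccos(A[2,2]))
for n in ('scene','top','wrist'):
    c=bot.capture(n)
    for k in UP:
        pr=proj(c,o+A@UP[k])[0];print(n,k,pr,[(np.round(d['centre'],1),round(d['confidence'],2))for d in bot.pinpoint(c,k) if np.linalg.norm(d['centre']-pr)<30][:1])
E
python3 - <<'E'
from chk import *
print('lower front');plan(P,R,*tool_for(.0768,.0413,.12),step=8,ang=.02)
E
```

```text
29.968651235103607 [-0.4417 -0.6336 -2.9204] [-0.1279 -0.2052  0.0197] 18.4 0.20058033740389888
tail in low (model) [0.0767 0.0001 0.0415] tilt 0.21972885150776597
scene bar [275.2089 165.7521] [(array([276.5, 165.5]), 0.96)]
scene tail [301.8304 183.2366] [(array([300.6, 184.1]), 0.94)]
scene thumb_pad [246.079  183.4504] [(array([246.3, 185.1]), 0.91)]
top bar [227.1926 215.5896] [(array([224.8, 214.1]), 0.6)]
top tail [243.3728 196.882 ] [(array([244.1, 198.3]), 0.87)]
top thumb_pad [220.2161 251.5114] [(array([220. , 251.8]), 0.96)]
wrist bar [324.2329 317.2671] [(array([324.7, 317.4]), 0.56)]
wrist tail [458.3221 262.3172] [(array([459.5, 263.5]), 0.82)]
wrist thumb_pad [188.1458 295.5537] []
lower front
[[0, -0.7, 1.6, -0.02, -0, 0], [0, -0.7, 1.6, -0.02, -0, 0], [0, -0.7, 1.6, -0.02, -0, 0.001], [0, -0.8, 1.5, -0.02, -0, -0], [0, -0.8, 1.6, -0.02, -0, 0]]
```

Call:
{"fn": "play_rows", "kwargs": {
  "moves": [
    [[0,-0.7,1.6,-0.02,0,0],[0,-0.7,1.6,-0.02,0,0],[0,-0.7,1.6,-0.02,0,0],[0,-0.8,1.5,-0.02,0,0],[0,-0.8,1.6,-0.02,0,0]]
  ]
}}

```text
time_s: 19.5
position: [0.5728, 0.1506, 0.0897]
tcp_rot: [[0.174, 0.978, -0.117], [0.985, -0.173, 0.021], [0.0, -0.119, -0.993]]
force: [-0.5, 0.2, -3.2]
opening: 0.206
grasp_force: 30.0
```

Call:
{"fn": "play_rows", "kwargs": {
  "moves": [
    [[0,0,0,0,0,0],[0,0,0,0,0,0],[0,0,0,0,0,0]]
  ]
}}

```text
time_s: 19.8
position: [0.5734, 0.1505, 0.0898]
tcp_rot: [[0.174, 0.978, -0.117], [0.985, -0.173, 0.021], [0.0, -0.119, -0.993]]
force: [-0.4, -0.3, -3.9]
opening: 0.203
grasp_force: 30.0
```

```bash
python3 chk.py
```

```text
29.96875673532486 [-0.3892 -0.3119 -3.9388] [-0.0924 -0.031   0.0267] 19.8 0.20257791539992526
tail in low (model) [0.0773 0.0001 0.0415] tilt 0.11933898487906902
scene bar [272.3532 169.8751] [(array([268.8, 169.9]), 0.94)]
scene tail [302.0402 183.0776] [(array([300.8, 183.1]), 0.75)]
scene thumb_pad [244.113  190.0014] [(array([245.5, 189.5]), 0.97)]
top bar [227.1837 220.1734] [(array([227.9, 219.1]), 0.68)]
top tail [243.4049 196.5948] [(array([243.1, 198.3]), 0.73)]
top thumb_pad [221.3137 255.9362] [(array([224.4, 256. ]), 0.81)]
wrist bar [325.1438 317.6226] [(array([326.2, 318.6]), 0.59)]
wrist tail [459.3077 262.5012] [(array([461.9, 261.2]), 0.91)]
wrist thumb_pad [188.7066 295.7883] [(array([190.3, 294.6]), 0.97)]
```

Call:
{"fn": "play_rows", "kwargs": {
  "moves": [
    [[0,-0.4,1.1,-0.01,0,0],[0,-0.4,1.1,-0.01,0,0],[0,0,0,0,0,0],[0,0,0,0,0,0]]
  ]
}}

```text
time_s: 20.8
position: [0.5717, 0.1508, 0.0876]
tcp_rot: [[0.174, 0.98, -0.098], [0.985, -0.173, 0.018], [0.0, -0.1, -0.995]]
force: [0.3, 0.1, -2.8]
opening: 0.2
grasp_force: 30.0
```

Call:
{"fn": "play_rows", "kwargs": {
  "moves": [
    [[0,0,0,0,0,0],[0,0,0,0,0,0],[0,0,0,0,0,0],[0,0,0,0,0,0],[0,0,0,0,0,0]]
  ],
  "fingers": 0
}}

```text
time_s: 21.3
position: [0.5721, 0.1508, 0.0878]
tcp_rot: [[0.174, 0.98, -0.098], [0.985, -0.173, 0.018], [0.0, -0.099, -0.995]]
force: [0.1, -0.6, -0.5]
opening: 0.485
grasp_force: 0.0
```

Call:
{"fn": "play_rows", "kwargs": {
  "moves": [
    [[0,0,-10,0,0,0],[0,0,-25,0,0,0],[0,0,-30,0,0,0],[0,0,-15,0,0,0],[0,0,0,0,0,0]]
  ]
}}

```text
time_s: 21.8
position: [0.5822, 0.1495, 0.1706]
tcp_rot: [[0.174, 0.98, -0.091], [0.985, -0.173, 0.018], [0.002, -0.093, -0.996]]
force: [0.7, 0.5, 0.1]
opening: 0.502
grasp_force: 0.0
```

Call:
{"fn": "play_rows", "kwargs": {
  "moves": [
    [[0,0,0,0,0,0],[0,0,0,0,0,0],[0,0,0,0,0,0],[0,0,0,0,0,0],[0,0,0,0,0,0]]
  ],
  "fingers": -1
}}

```text
time_s: 22.3
position: [0.5794, 0.1493, 0.1666]
tcp_rot: [[0.174, 0.98, -0.099], [0.985, -0.173, 0.018], [0.0, -0.101, -0.995]]
force: [-0.6, 0.8, -0.6]
opening: 0.136
grasp_force: 0.0
```

```bash
cat > fitup.py <<'E'
from h import *
np.set_printoptions(precision=4,suppress=True)
s=bot.read_state();print(s['position'],s['force'],s['time_s'],s['opening'])
caps=[bot.capture(n) for n in ('scene','top','wrist')]
def pose(q): # x,y,z of tail in low, tilt, relative yaw
    A=Ro.from_euler('ZY',[LQ[2]+q[4],q[3]]).as_matrix(); return T(LQ,q[:3]),A
M={k:np.array(UP[k])-[.077,0,0] for k in UP}
q0=np.array([.077,0,.040,.08,0]);obs=[]
for c in caps:
    for k in M:
        t,A=pose(q0);pr=proj(c,t+A@M[k])[0]
        for d in bot.pinpoint(c,k):
            if np.linalg.norm(d['centre']-pr)<30: obs.append((c,k,np.array(d['centre'])));break
def f(q):
    t,A=pose(q);r=[]
    for c,k,p in obs:
        X=t+A@M[k];r+=list((proj(c,X)[0]-p)*(np.array(c['R'])@X+c['t'])[2]/c['fx']*1000)
    return np.array(r)
r=least_squares(f,q0,loss='soft_l1',f_scale=2,x_scale=[.01,.01,.01,.1,.1]).x
print('tail,tilt,yaw',r,len(obs));print([(k,*e) for (c,k,p),e in zip(obs,f(r).reshape(-1,2).round(1))])
t,A=pose(r);pad=t+A@M['thumb_pad'];print('pad in low',inlow(pad),'world',pad)
E
python3 fitup.py
```

```text
[0.5794 0.1493 0.1666] [-0.5798  0.7655 -0.5985] 22.3 0.136047343044762
tail,tilt,yaw [ 0.0775  0.0007  0.0395  0.0703 -0.0009] 8
[('bar', np.float64(1.8), np.float64(-3.3)), ('tail', np.float64(-1.1), np.float64(-0.0)), ('thumb_pad', np.float64(1.5), np.float64(-0.4)), ('bar', np.float64(1.9), np.float64(2.2)), ('tail', np.float64(0.5), np.float64(-1.0)), ('bar', np.float64(-3.7), np.float64(-1.0)), ('tail', np.float64(-1.2), np.float64(-0.1)), ('thumb_pad', np.float64(0.9), np.float64(-0.9))]
pad in low [-0.0599  0.0008  0.0943] world [0.5091 0.1628 0.0943]
```

```bash
python3 - <<'E'
from h import *
s=bot.read_state();P,R=s['position'],s['tcp_rot'];t=T(LQ,(-.062,0.0005,.13));print(t)
P,R=plan(P,R,t,toolR(LQ[2]),step=19);plan(P,R,[t[0],t[1],.088],toolR(LQ[2]),n=3)
E
```

```text
[0.50704849 0.16286499 0.13      ]
[[0.1, -14, 8.9, -0.02, -0, 0], [0.1, -14.1, 8.6, -0.02, -0, 0], [0.2, -14.4, 8.3, -0.02, -0, 0.001], [0.1, -14.4, 8, -0.02, -0, -0], [0.1, -14.7, 7.8, -0.02, -0, 0]]
[[-0, 0, 14, 0, -0, 0], [-0, 0, 14, 0, -0, 0], [-0, 0, 14, 0, -0, 0]]
```

Call:
{"fn": "play_rows", "kwargs": {
  "moves": [
    [[0.1,-14,8.9,-0.02,0,0],[0.1,-14.1,8.6,-0.02,0,0],[0.2,-14.4,8.3,-0.02,0,0],[0.1,-14.4,8,-0.02,0,0],[0.1,-14.7,7.8,-0.02,0,0]]
  ]
}}

```text
time_s: 23.4
position: [0.5067, 0.163, 0.1299]
tcp_rot: [[0.174, 0.985, 0.002], [0.985, -0.174, 0.0], [0.001, 0.002, -1.0]]
force: [0.5, -0.6, -0.3]
opening: 0.007
grasp_force: 0.0
```

Call:
{"fn": "play_rows", "kwargs": {
  "moves": [
    [[0,0,14,0,0,0],[0,0,14,0,0,0],[0,0,10,0,0,0],[0,0,0,0,0,0],[0,0,0,0,0,0]]
  ]
}}

```text
time_s: 23.9
position: [0.5073, 0.1628, 0.092]
tcp_rot: [[0.174, 0.985, 0.0], [0.985, -0.174, 0.0], [0.0, 0.0, -1.0]]
force: [-0.3, 0.4, 0.0]
opening: 0.003
grasp_force: 0.0
```

Call:
{"fn": "play_rows", "kwargs": {
  "moves": [
    [[0,0,2,0,0,0],[0,0,2,0,0,0],[0,0,0,0,0,0],[0,0,0,0,0,0]]
  ]
}}

```text
time_s: 24.3
position: [0.5071, 0.1629, 0.0881]
tcp_rot: [[0.174, 0.985, 0.001], [0.985, -0.174, 0.0], [0.0, 0.001, -1.0]]
force: [0.7, -0.3, 0.5]
opening: 0.006
grasp_force: 0.0
```

Call:
{"fn": "play_rows", "kwargs": {
  "moves": [
    [[0,0,2,0,0,0],[0,0,2,0,0,0],[0,0,0,0,0,0]]
  ]
}}

```text
time_s: 24.6
position: [0.5068, 0.1628, 0.0836]
tcp_rot: [[0.174, 0.985, -0.0], [0.985, -0.174, 0.0], [0.0, -0.0, -1.0]]
force: [-0.5, -0.5, -0.9]
opening: 0.002
grasp_force: 0.0
```

Call:
{"fn": "play_rows", "kwargs": {
  "moves": [
    [[0,0,1,0,0,0],[0,0,1,0,0,0],[0,0,0,0,0,0]]
  ]
}}

```text
time_s: 24.9
position: [0.5069, 0.1629, 0.0818]
tcp_rot: [[0.174, 0.985, 0.0], [0.985, -0.174, 0.0], [0.0, 0.0, -1.0]]
force: [0.3, -0.2, -0.2]
opening: 0.004
grasp_force: 0.0
```

Call:
{"fn": "play_rows", "kwargs": {
  "moves": [
    [[0,0,1,0,0,0],[0,0,1,0,0,0],[0,0,0,0,0,0]]
  ]
}}

```text
time_s: 25.2
position: [0.5071, 0.1629, 0.0801]
tcp_rot: [[0.174, 0.985, 0.0], [0.985, -0.174, 0.0], [0.0, 0.0, -1.0]]
force: [0.2, 0.2, 1.9]
opening: 0.001
grasp_force: 0.7
```

Contact begins at TCP z of about 0.080. I'll keep pressing in small steps.

Call:
{"fn": "play_rows", "kwargs": {
  "moves": [
    [[0,0,1,0,0,0],[0,0,0,0,0,0]]
  ]
}}

```text
time_s: 25.4
position: [0.5069, 0.1629, 0.0792]
tcp_rot: [[0.174, 0.985, 0.0], [0.985, -0.174, 0.0], [0.0, 0.0, -1.0]]
force: [-1.0, -0.5, 3.9]
opening: 0.008
grasp_force: 1.8
```

Call:
{"fn": "play_rows", "kwargs": {
  "moves": [
    [[0,0,1,0,0,0],[0,0,0,0,0,0]]
  ]
}}

```text
time_s: 25.6
position: [0.5065, 0.1629, 0.0782]
tcp_rot: [[0.174, 0.985, -0.001], [0.985, -0.174, 0.0], [0.0, -0.001, -1.0]]
force: [-2.4, -0.8, 4.8]
opening: 0.006
grasp_force: 2.5
```

Call:
{"fn": "play_rows", "kwargs": {
  "moves": [
    [[0,0,1,0,0,0],[0,0,0,0,0,0]]
  ]
}}

```text
time_s: 25.8
position: [0.5063, 0.1629, 0.0772]
tcp_rot: [[0.174, 0.985, -0.001], [0.985, -0.174, 0.0], [-0.0, -0.001, -1.0]]
force: [-2.0, -0.7, 5.8]
opening: 0.006
grasp_force: 2.9
```

Call:
{"fn": "play_rows", "kwargs": {
  "moves": [
    [[0,0,1,0,0,0],[0,0,0,0,0,0]]
  ]
}}

```text
time_s: 26.0
position: [0.5059, 0.1629, 0.0763]
tcp_rot: [[0.174, 0.985, -0.002], [0.985, -0.174, 0.0], [-0.0, -0.002, -1.0]]
force: [-2.6, -1.0, 7.7]
opening: 0.004
grasp_force: 3.5
```

Call:
{"fn": "play_rows", "kwargs": {
  "moves": [
    [[0,0,1,0,0,0],[0,0,0,0,0,0]]
  ]
}}

```text
time_s: 26.2
position: [0.5057, 0.1629, 0.0755]
tcp_rot: [[0.174, 0.985, -0.002], [0.985, -0.174, 0.0], [-0.0, -0.002, -1.0]]
force: [-2.8, -0.0, 8.7]
opening: 0.007
grasp_force: 4.2
```

Call:
{"fn": "play_rows", "kwargs": {
  "moves": [
    [[0,0,1,0,0,0],[0,0,0,0,0,0]]
  ]
}}

```text
time_s: 26.4
position: [0.5054, 0.163, 0.0745]
tcp_rot: [[0.174, 0.985, -0.003], [0.985, -0.174, 0.0], [-0.0, -0.003, -1.0]]
force: [-4.3, -0.3, 9.5]
opening: 0.006
grasp_force: 4.7
```

Call:
{"fn": "play_rows", "kwargs": {
  "moves": [
    [[0,0,1,0,0,0],[0,0,0,0,0,0]]
  ]
}}

```text
time_s: 26.6
position: [0.5069, 0.163, 0.0731]
tcp_rot: [[0.174, 0.985, 0.001], [0.985, -0.174, 0.0], [0.0, 0.001, -1.0]]
force: [0.4, -0.7, -0.5]
opening: 0.002
grasp_force: 0.0
```

Call:
{"fn": "play_rows", "kwargs": {
  "moves": [
    [[0,0,1,0,0,0],[0,0,0,0,0,0]]
  ]
}}

```text
time_s: 26.8
position: [0.5071, 0.1628, 0.0715]
tcp_rot: [[0.174, 0.985, 0.0], [0.985, -0.174, 0.0], [0.0, 0.0, -1.0]]
force: [-0.2, -0.7, -0.3]
opening: 0.002
grasp_force: 0.0
```

The force peaked at about 10 N and then dropped to zero, so the latch snapped. I'll press lightly to confirm it has seated, then withdraw.

Call:
{"fn": "play_rows", "kwargs": {
  "moves": [
    [[0,0,1,0,0,0],[0,0,0,0,0,0]]
  ]
}}

```text
time_s: 27.0
position: [0.507, 0.1628, 0.0706]
tcp_rot: [[0.174, 0.985, -0.0], [0.985, -0.174, 0.0], [0.0, -0.0, -1.0]]
force: [0.2, 0.2, -0.8]
opening: 0.002
grasp_force: 0.0
```

Call:
{"fn": "play_rows", "kwargs": {
  "moves": [
    [[0,0,1,0,0,0],[0,0,0,0,0,0]]
  ]
}}

```text
time_s: 27.2
position: [0.507, 0.1629, 0.0698]
tcp_rot: [[0.174, 0.985, 0.0], [0.985, -0.174, 0.0], [0.0, -0.0, -1.0]]
force: [0.3, -1.0, 0.6]
opening: 0.007
grasp_force: 0.0
```

Call:
{"fn": "play_rows", "kwargs": {
  "moves": [
    [[0,0,1,0,0,0],[0,0,0,0,0,0]]
  ]
}}

```text
time_s: 27.4
position: [0.507, 0.1629, 0.0689]
tcp_rot: [[0.174, 0.985, 0.0], [0.985, -0.174, 0.0], [0.0, 0.0, -1.0]]
force: [-0.1, 0.1, 0.4]
opening: 0.004
grasp_force: 0.0
```

Call:
{"fn": "play_rows", "kwargs": {
  "moves": [
    [[0,0,0.5,0,0,0],[0,0,0,0,0,0]]
  ]
}}

```text
time_s: 27.6
position: [0.507, 0.1629, 0.0684]
tcp_rot: [[0.174, 0.985, 0.0], [0.985, -0.174, 0.0], [0.0, 0.0, -1.0]]
force: [0.7, 0.2, -0.2]
opening: 0.006
grasp_force: 0.0
```

```bash
sed -i 's/.08,0\]);obs/.0,0]);obs/' fitup.py; python3 fitup.py
```

```text
[0.507  0.1629 0.0684] [ 0.705   0.1512 -0.2447] 27.6 0.005636532558714318
tail,tilt,yaw [ 0.0795  0.0016  0.0408 -0.0299  0.0304] 8
[('bar', np.float64(1.6), np.float64(-0.5)), ('thumb_pad', np.float64(3.0), np.float64(-1.3)), ('bar', np.float64(0.5), np.float64(3.1)), ('tail', np.float64(0.8), np.float64(-0.5)), ('thumb_pad', np.float64(-3.3), np.float64(0.5)), ('bar', np.float64(-2.7), np.float64(-1.4)), ('tail', np.float64(0.5), np.float64(-0.8)), ('thumb_pad', np.float64(-0.3), np.float64(1.4))]
pad in low [-0.0627 -0.0027  0.0816] world [0.5058 0.1599 0.0816]
```

Call:
{"fn": "play_rows", "kwargs": {
  "moves": [
    [[0,0,1,0,0,0],[0,0,0,0,0,0]]
  ]
}}

```text
time_s: 28.4
position: [0.5072, 0.1629, 0.0681]
tcp_rot: [[0.174, 0.985, 0.001], [0.985, -0.174, 0.0], [0.0, 0.001, -1.0]]
force: [-1.2, -0.5, 6.1]
opening: 0.007
grasp_force: 2.6
```

Call:
{"fn": "play_rows", "kwargs": {
  "moves": [
    [[0,0,0.7,0,0,0],[0,0,0,0,0,0]]
  ]
}}

```text
time_s: 28.6
position: [0.5072, 0.1629, 0.0681]
tcp_rot: [[0.174, 0.985, 0.001], [0.985, -0.174, 0.0], [0.0, 0.001, -1.0]]
force: [-2.8, -0.6, 9.9]
opening: 0.007
grasp_force: 5.0
```

Call:
{"fn": "play_rows", "kwargs": {
  "moves": [
    [[0,0,0.7,0,0,0],[0,0,0,0,0,0]]
  ]
}}

```text
time_s: 28.8
position: [0.5072, 0.1629, 0.0681]
tcp_rot: [[0.174, 0.985, 0.001], [0.985, -0.174, 0.0], [0.0, 0.001, -1.0]]
force: [-3.8, -0.9, 14.9]
opening: 0.004
grasp_force: 7.5
```

The tote is against a hard stop, so it's seated. I withdraw and check without the gripper in the way.

Call:
{"fn": "play_rows", "kwargs": {
  "moves": [
    [[0,0,-5,0,0,0],[0,0,-25,0,0,0],[0,0,-40,0,0,0],[0,-20,-40,0,0,0],[0,-20,-30,0,0,0]]
  ]
}}

```text
time_s: 29.3
position: [0.4682, 0.1699, 0.2081]
tcp_rot: [[0.175, 0.985, 0.003], [0.985, -0.175, 0.001], [0.001, 0.003, -1.0]]
force: [0.5, -0.3, 0.7]
opening: 0.006
grasp_force: 0.0
```

Call:
{"fn": "play_rows", "kwargs": {
  "moves": [
    [[0,0,0,0,0,0],[0,0,0,0,0,0],[0,0,0,0,0,0],[0,0,0,0,0,0],[0,0,0,0,0,0]]
  ]
}}

```text
time_s: 29.8
position: [0.4675, 0.1696, 0.2048]
tcp_rot: [[0.175, 0.985, -0.002], [0.985, -0.175, -0.0], [-0.0, -0.002, -1.0]]
force: [-0.8, 0.2, -0.7]
opening: 0.003
grasp_force: 0.0
```

```bash
python3 fitup.py; python3 - <<'E'
from h import *
for n in('scene','wrist'):
    c=bot.capture(n)
    for k,z in(('block_mid',.065),('nose',.0545)):
        print(n,k,[(inlow(atz(c,d['centre'],z)).round(4),round(d['confidence'],2)) for d in bot.pinpoint(c,k)][:2])
E
```

```text
[0.4675 0.1696 0.2048] [-0.7612  0.2293 -0.6879] 29.8 0.002925363664523635
tail,tilt,yaw [ 0.0769  0.0003  0.0392 -0.0039 -0.0061] 8
[('bar', np.float64(2.2), np.float64(1.1)), ('tail', np.float64(1.8), np.float64(-1.7)), ('thumb_pad', np.float64(-0.4), np.float64(-3.1)), ('bar', np.float64(1.9), np.float64(1.4)), ('tail', np.float64(-2.6), np.float64(0.4)), ('thumb_pad', np.float64(-0.1), np.float64(-1.4)), ('bar', np.float64(-2.8), np.float64(-0.5)), ('tail', np.float64(-1.0), np.float64(0.0))]
pad in low [-0.0642  0.0012  0.0837] world [0.505  0.1639 0.0837]
scene block_mid [(array([-0.0136, -0.3094,  0.065 ]), 0.74), (array([0.0348, 0.0119, 0.065 ]), 0.69)]
scene nose [(array([-0.068 , -0.0058,  0.0545]), 0.76)]
wrist block_mid [(array([0.0344, 0.012 , 0.065 ]), 0.83)]
wrist nose [(array([-0.0679, -0.0009,  0.0545]), 0.76)]
```

The tote is flat (tilt about 0), tail at x = 76.9 mm and z = 39.2 mm, the nose is back at shut, and the block is inside.

```bash
python3 -c "
from rig import bot
print(bot.hand_in())"
```

```text
the job is handed in; nothing more can be done
None
```

I stacked the upper tote and latched it with a press of about 10 N (a check press after the snap reached 15 N); it sits flat with the block inside, nothing is touching it, and the job is handed in, though no verdict came back.

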